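Hang the tape roll on the carousel's free snap hook

ROBOT

A 6-joint arm with a two-finger parallel gripper is mounted at the origin on a cart in front of the work surface, level with it; the furniture and walls round the work are solid. World frame = base frame: x ahead of the robot, y to its left, z up, the work surface at z = 0. Lengths are in m, angles in rad, forces in N, time in s.
With the tool pointing down it reaches from about 0.35 to 0.975 m from the base axis. Payload 4.9 kg.
Tool frame: the origin (TCP) lies at the very end of the fingers, on their centre line; the grasp point (between the pads) lies 19 mm behind it; z points along the fingers, y is the line along which they close (so a half turn about z gives the same grasp; the last joint's range is limited). The gripper opens to 85 mm and grips with 20 to 120 N. Pads are 22 mm wide; open, the fingers measure 114 mm over their backs; the gripper's body (76 mm by 85 mm) begins 54 mm behind the grasp point. The pads swing forward as they close: fully open they stand 13 mm farther back than shut.
Start: joints at [1.161, 0.053, 1.613, -0, 1.476, -0.119], TCP at [0.179, 0.599, 0.231] pointing down, gripper open.
Joint ranges: [-3.01, 3.01], [-1.01, 2.22], [0.06, 2.58], [-1.02, 4.17], [0.09, 2.62], [-3.14, 3.14]. Speed limits (rad/s): [2.57, 2.57, 3.14, 3.14, 3.14, 3.14].

INTERFACE

Orientations are given as a rotation vector (axis times angle).
In Python, from station import ctrl, imaging gives the robot as it stands.
- The arm moves only by the tool play_rows, never from a script. Its argument "series" is a list of rows, each a list of 3 entries, a list of its own where there are three numbers: the opening, from 0 (shut) to 1 (fully open), then the shift along the tool's x, y, z each as a share of 0.05 m, from -1 to 1, then the turn, a rotation vector about the tool's x, y, z each as a share of 8 degrees, from -1 to 1. In form: [[grip, [dx, dy, dz], [ax, ay, az]], ...]. A call has 1 to 8 rows; each row shifts and turns the commanded pose from where the row before left it, along the tool's axes as they then stand; what a row does not reach is not made up. A row lasts 1/8 s, in which the tool goes at most 62.5 mm and 10.7 degrees, less where a joint would pass 70% of its speed; a pose out of reach is approached as far as the arm can. A call with a number of a shift or a turn outside -1 to 1 is refused whole. A call with a gripper value outside its range is refused whole. The fingers move at their own pace and stop on an object; "force" is the grip in N (left out, the last holds). Time passes only in rows, so rows that do not move let the fingers close. It gives the time, the measured TCP pose, the force, the opening and the grip force at its end, in the units of the state.
- ctrl.get_obs(): the state, without advancing time (a new reading comes with each control period).
- imaging.get_image(name): name is "side" or "top" or "wrist"; returns a dict with "color" (400x640x3 uint8, blue, green, red), "fx", "fy", "cx", "cy" (pixels), "extrinsics" (4x4, takes a point from world to camera coordinates); the wrist camera has in their place "hand_eye" (4x4, takes a point from camera to tool coordinates, whose origin is the TCP and whose axes are the flange's). Camera axes: x right, y down, z forward; pixel columns grow to the right and rows downward; lengths in m; the calibration is good to about 2 mm. A picture is of the moment at which its call begins: read the wrist's pose just before it. There is no depth.
- ctrl.finish_job(): hands the job in; it is judged then, once.
The state is a dict: "t": time; "q": joint angles; "dq": joint speeds; "effort": joint torques, N m; "tool_pos": TCP position; "tool_rot": TCP orientation; "contact_force": force on the tool from outside, world axes, zero at the start; "wrist_torque": the same for the moment, N m; "opening": finger opening in m; "grip_force": force on a finger pad.
Only numpy, scipy, OpenCV 4.12 (cv2) and the standard library are available. Lean on these libraries where they do the work, as an engineer would, in place of code of your own. Each camera call takes 0.05 s, during which the arm holds its last target. There are 200 camera calls.

TASK

Turn the blue tape carousel by its knob until its empty snap hook stands over the yellow pointer of the base. Then take the roll of black tape from the bench, press it flat down over the tip of that hook so that its ring pushes the sprung gate open and passes right inside, and leave it hanging there with the gate sprung shut. Leave the loose tools round about where they are.

Things in the scene. Friction and masses are not known exactly. Their poses are not given: they have to be found in the camera images.
- stand: Fixed stand of the carousel: dark round foot 132 mm across with a steel post. Origin: centre of the foot's underside, on the carousel's vertical axis. Its -x axis is the front, marked by a flat yellow pointer on the foot that reaches 124 mm from the axis.
- disc (a point): Centre of the carousel's blue disc (104 mm across), 218 mm above the bench. Three steel snap hooks stand out from it 120 degrees apart, one of them empty; the other two carry a beige roll of masking tape each, fixed to them (104 mm across, 75 to 180 mm above the bench, within 125 mm of the axis). Only the knob rises more than 220 mm above the bench.
- carousel (a joint): Angle of the carousel, rad: 0 when the empty hook is over the yellow pointer, growing anticlockwise seen from above. Seen from the axis the empty hook lies in the direction of the stand's yaw + pi + this angle. Starts between 0.5 and 1.4, stays where it is left, takes about 0.12 N m to turn.
- knob (a point): Point to grip on the carousel's black bar knob, on the axis, 243 mm above the bench. The bar is 50 mm long and 18 mm thick and stands from 220 to 256 mm above the bench; its long side points along the empty hook (it turns with the carousel).
- hook_tip (a point): Top of the upturned tip of the empty hook, 220 mm above the bench, 100 mm from the carousel's axis. The hook is a J of 8 mm round bar: shank at the disc side, flat belly, tip standing up at the outer side. Free inside from 62 to 96 mm from the axis, 66 mm deep.
- hook_belly (a point): Middle of the empty hook's belly bar (on the bar's centre line), 150 mm above the bench, 79 mm from the carousel's axis. Its x axis runs along the bar, outward from the axis or back.
- gate (a joint): Angle of the empty hook's brass gate, rad: 0 shut (level, from shank to tip), up to 1.35 pushed down and inward; it opens only downward. A flap 33 mm long, 9 mm wide, 4 mm thick; the spring gives 0.03 N m shut, 0.055 N m open, so the roll pushes it open with 3 to 5 N.
- gate_pin (a point): Hinge pin of the gate, at the shank 62 mm from the axis, 6 mm below the tip's top. A flat roll centred 107 mm from the axis (7 mm outward of the tip) goes down clear of tip and shank. The gate springs shut above its wall once the roll's top is about 40 mm below the tip's top (its underside 59 mm below).
- tape: Roll of black tape lying flat on the bench, to be hung: 66 mm across, 19 mm high, hole 34 mm across, wall 16 mm, 0.06 kg or so. Origin: centre of its underside, z along its axis.
- tape_center (a point): Centre of the black roll (in the middle of the hole, 9.5 mm above its underside).
- tape_measure: Bystander, loose: black and yellow tape measure, 69x99x36 mm; origin under its centre.
- pliers: Bystander, loose: red pliers, 169x54x12 mm; origin under its centre.
- stub: Bystander, loose: short blue and black screwdriver, 90x30x30 mm; origin under its centre.
Things that resemble listed ones, but are neither listed nor needed, are in the scene too. There is more than one size of the tape; the one meant has the size given above.

How it is judged:
By the outcome, as a careful person would: the job done as asked, in the order asked, and still so for the second after the job is handed in, with the robot touching nothing.
It also fails if it takes over 61 s, if anything falls off the work surface, if the arm or the gripper's body presses on something with over 40 N, if the wrist force passes 120 N, or if a joint passes its speed limit or range.

## Working session

There is one attempt and no reset: what is moved stays moved. The work goes in short steps, Python scripts to look and compute and a tool call to move; the robot and the scene stay as the last step left them, time stands still between calls to the robot, and variables do not carry over. Pictures are saved under pics/ and viewed, at most 10 in all, crops included, and the job is handed in when it is done.

Besides the shell and the picture viewer there is one more tool, called as name([rows], argument=value, ...), one row to a line, values as JSON. play_rows: Moves the arm, as the interface text tells. Shift numbers are shares of 0.05 m and turn numbers shares of 8 degrees, none past 1 either way. Its arguments: {"type":"object","properties":{"series":{"type":"array"},"force":{"type":"number"}},"required":["series"]}

```bash
mkdir -p pics
cat > h.py <<'E'
import numpy as np, cv2, pickle
from scipy.spatial.transform import Rotation as R
from station import ctrl, imaging
def snap(n,f):
    o=ctrl.get_obs(); im=imaging.get_image(n); cv2.imwrite(f'pics/{f}.png',im['color'])
    if n=='wrist':
        T=np.eye(4);T[:3,:3]=R.from_rotvec(o['tool_rot']).as_matrix();T[:3,3]=o['tool_pos']
        im['extrinsics']=np.linalg.inv(T@np.array(im['hand_eye']))
    pickle.dump(im,open(f'pics/{f}.pkl','wb')); return im
def load(f): return pickle.load(open(f'pics/{f}.pkl','rb'))
def pix(im,z,u,v):
    E=np.array(im['extrinsics']); Rm,t=E[:3,:3],E[:3,3]; c=-Rm.T@t
    d=Rm.T@np.array([(u-im['cx'])/im['fx'],(v-im['cy'])/im['fy'],1]); return c+d*(z-c[2])/d[2]
def proj(im,p):
    E=np.array(im['extrinsics']); q=E[:3,:3]@np.array(p)+E[:3,3]
    return np.array([q[0]/q[2]*im['fx']+im['cx'],q[1]/q[2]*im['fy']+im['cy']])
E
python3 - <<'E'
from h import *
np.set_printoptions(precision=4,suppress=True)
for n in('top','side','wrist'):
    im=snap(n,n+'0');E=np.array(im['extrinsics']);print(n,im['fx'],-E[:3,:3].T@E[:3,3],E[2,:3])
print(ctrl.get_obs())
E
```

```text
top 480.03906236122435 [-0.0043  0.3001  1.4469] [ 0.3901 -0.0914 -0.9162]
side 483.3768574259198 [0.3073 1.1541 0.8376] [ 0.1847 -0.8055 -0.5631]
wrist 342.28969150802067 [0.1066 0.6212 0.3729] [ 0.2838 -0.0872 -0.9549]
{'t': 0.15, 'q': array([ 1.161 ,  0.0532,  1.614 , -0.    ,  1.476 , -0.119 ]), 'dq': array([ 0.001 , -0.0016, -0.0043,  0.    , -0.0016, -0.0012]), 'effort': array([  0.0013, -39.4239, -37.0724,  -0.0001,   0.0046,   0.    ]), 'tool_pos': array([0.179 , 0.5983, 0.2303]), 'tool_rot': array([-0.4551, -3.108 ,  0.0025]), 'contact_force': array([ 0.1004, -0.283 , -0.0587]), 'wrist_torque': array([ 0.0264, -0.0041,  0.0035]), 'grip_force': 0.0, 'opening': 0.08568511563510113}
```

View pics/top0.png

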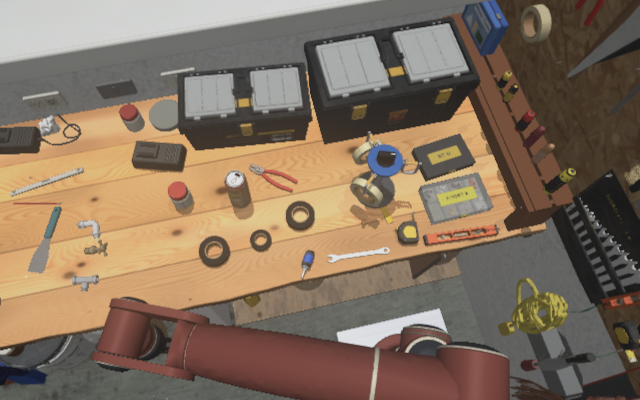

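View pics/side0.png

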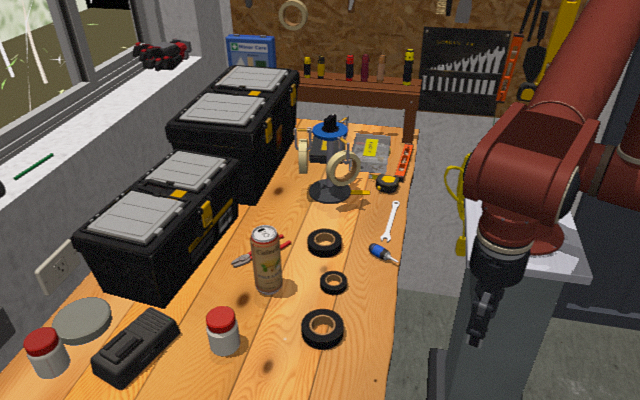

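Top view: three black rolls at about (214,251), (261,239) and (300,215); the carousel disc is at (386,160) with the knob at (388,157), and the yellow pointer near (389,214). The middle roll (261,239) looks like the 66 mm one because it is clearly the smallest. I'll check it with measured diameters and a crop.

Run:
```python
from h import *
np.set_printoptions(precision=4,suppress=True)
im=load('top0');c=im['color']
a=cv2.resize(c[190:280,190:330],None,fx=5.7,fy=5.7,interpolation=cv2.INTER_CUBIC)[:280*2]
b=cv2.resize(c[125:235,335:455],None,fx=5,fy=5,interpolation=cv2.INTER_CUBIC)
cv2.imwrite('pics/a.png',a);cv2.imwrite('pics/b.png',b)
g=(c.max(2)<70).astype(np.uint8)
n,l,s,ce=cv2.connectedComponentsWithStats(g)
for u,v in((214,251),(261,239),(300,215)):
    m=np.zeros_like(g)
    for k in set(l[v-18:v+19,u-18:u+19].ravel())-{0}:
        if s[k][4]>50: 
            print(u,v,s[k],ce[k]); x,y,w,h=s[k][:4]
            A=pix(im,.012,x,y+h/2);B=pix(im,.012,x+w,y+h/2);print(np.linalg.norm(A-B),(A+B)/2)
```

```text
(no output)
```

View pics/a.png

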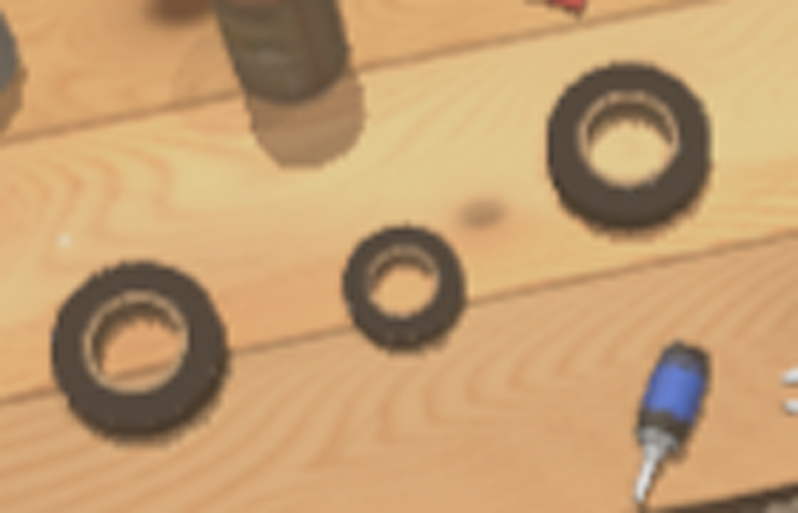

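View pics/b.png

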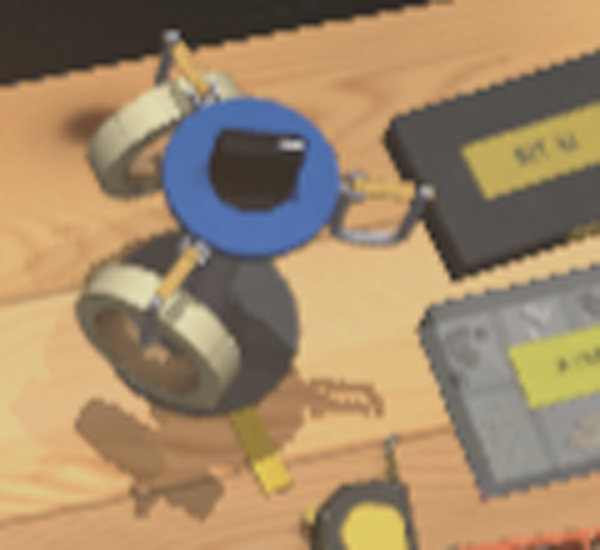

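Crop A: the small roll's outline is centred at (404,288) and is 123 px wide, so (260.9,240.5) and 21.6 px full-scale. Crop B: disc centre (251,177), empty hook's tip (427,190), pointer end about (276,485), masked-roll tip (172,37), foot edge below the disc.

Run:
```python
from h import *
from scipy.optimize import least_squares
np.set_printoptions(precision=4,suppress=True)
im=load('top0')
for w,u,v in((123,404,288),(176,140,350),(164,629,148)):
    A=pix(im,.012,190+(u-w/2)/5.7,190+v/5.7);B=pix(im,.012,190+(u+w/2)/5.7,190+v/5.7);print('roll',np.linalg.norm(A-B)*1e3,(A+B)/2)
f=lambda z,u,v:pix(im,z,335+u/5,125+v/5)
d=f(.220,251,177);t=f(.22,427,190);t2=f(.22,172,37);p=f(.003,276,485)
print('disc',d,'tip',t,np.linalg.norm(t-d),'t2',t2,np.linalg.norm(t2-d),'ptr',p,np.hypot(*(p-d)[:2]))
an=lambda a,b:np.degrees(np.arctan2(*(a-b)[1::-1]))
print(an(t,d),an(t2,d),an(p,d), 'angle rad',np.radians(an(t,d)-an(p,d)))
q=f(.256,np.mean([220,305]),np.mean([130,155]));print('knobtop',q)
```

```text
roll 67.24653828693614 [0.4674 0.3233 0.012 ]
roll 95.22834131004453 [0.4638 0.4693 0.012 ]
roll 91.69810461304985 [0.5206 0.1856 0.012 ]
disc [ 0.5581 -0.0721  0.22  ] tip [ 0.5284 -0.1683  0.22  ] 0.10065608340588807 t2 [ 0.6571 -0.0529  0.22  ] 0.10082937115125817 ptr [ 0.4421 -0.0908  0.003 ] 0.11757958424301405
-107.16172902446347 10.990481522365052 -170.82011042765 angle rad 1.111048351975933
knobtop [ 0.5611 -0.0736  0.256 ]
```

The roll at (260.9,240.5) measures 67 mm across and the other two 95 and 92 mm, so it is the one meant. Next I'll go over the carousel for a closer look.

```bash
cat >> h.py <<'E'
def go(p,yaw=None,o=None):
    "shift (in 0.05 m) in present tool axes; turn (in 8 deg) about tool z to bring tool x to yaw deg, tilt"
    o=o or ctrl.get_obs(); M=R.from_rotvec(o['tool_rot']).as_matrix(); x=M[:,0]
    y=np.degrees(np.arctan2(x[1],x[0])); s=M.T@(np.array(p)-o['tool_pos'])/.05
    print('pos',o['tool_pos'].round(4),'yaw',y.round(2),'tilt',np.degrees(M[:2,2]).round(2),'t',o['t'],'shift',s.round(3), 'turn', None if yaw is None else round((((y-yaw)+180)%360-180)/8,3))
E
python3 - <<'E'
from h import *
go([.50,-.06,.42],73)
E
```

```text
pos [0.179  0.5983 0.2303] yaw 163.34 tilt [-0.04 -0.09] t 0.15 shift [ -9.925 -10.779  -3.778] turn 11.292
```

play_rows([
  [1,[-0.6,-0.65,-0.5],[0,0,0.7]],
  [1,[0,0,0],[0,0,0]],
])

```text
t: 0.4
tool_pos: [0.1998, 0.5586, 0.2584]
tool_rot: [0.609, 3.081, 0.005]
contact_force: [-0.6, 0.9, 0.1]
opening: 0.0853
grip_force: 0.0
```

Run:
```python
from h import *
go([.50,-.06,.42],73)
```

```text
pos [0.1998 0.5586 0.2584] yaw 157.62 tilt [0.1  0.16] t 0.4 shift [-10.264  -9.143  -3.256] turn 10.577
```

play_rows([
  [1,[-0.8,-0.7,-0.4],[0,0,0]],
  [1,[-0.8,-0.7,-0.4],[0,0,0]],
  [1,[-0.8,-0.7,-0.4],[0,0,0]],
  [1,[-0.8,-0.7,-0.4],[0,0,0]],
  [1,[-0.8,-0.7,-0.4],[0,0,0]],
  [1,[-0.8,-0.7,-0.4],[0,0,0]],
  [1,[-0.8,-0.7,-0.4],[0,0,0]],
  [1,[-0.8,-0.7,-0.4],[0,0,0]],
])

```text
t: 1.4
tool_pos: [0.3892, 0.1775, 0.4163]
tool_rot: [-0.604, -3.083, -0.0]
contact_force: [1.5, -0.1, 0.8]
opening: 0.0858
grip_force: 0.0
```

play_rows([
  [1,[-0.8,-0.75,0],[0,0,0]],
  [1,[-0.8,-0.75,0],[0,0,0]],
  [1,[-0.8,-0.75,0],[0,0,0]],
  [1,[-0.8,-0.75,0],[0,0,0]],
  [1,[-0.6,-0.6,0],[0,0,0]],
  [1,[0,0,0],[0,0,1]],
  [1,[0,0,0],[0,0,1]],
  [1,[0,0,0],[0,0,1]],
])

```text
t: 2.4
tool_pos: [0.4967, -0.0598, 0.4153]
tool_rot: [-1.239, -2.885, -0.0]
contact_force: [0.4, -0.5, 0.3]
opening: 0.0855
grip_force: 0.0
```

play_rows([
  [1,[0,0,0],[0,0,1]],
  [1,[0,0,0],[0,0,1]],
  [1,[0,0,0],[0,0,1]],
  [1,[0,0,0],[0,0,1]],
  [1,[0,0,0],[0,0,1]],
  [1,[0,0,0],[0,0,1]],
  [1,[0,0,0],[0,0,1]],
  [1,[0,0,0],[0,0,0.6]],
])

```text
t: 3.4
tool_pos: [0.4966, -0.0595, 0.4154]
tool_rot: [-2.527, -1.864, 0.001]
contact_force: [-0.0, -0.3, 0.6]
opening: 0.0854
grip_force: 0.0
```

Run:
```python
from h import *
im=snap('wrist','w1')
go([.56,-.073,.30],73)
for p in([.5581,-.0721,.22],[.5284,-.1683,.22],[.4421,-.0908,.003]):print(proj(im,p))
cv2.imwrite('pics/w1b.png',cv2.resize(im['color'],(800,500),interpolation=cv2.INTER_CUBIC))
```

```text
pos [ 0.4966 -0.0595  0.4154] yaw 72.74 tilt [-0.06  0.04] t 3.45 shift [0.117 1.294 2.306] turn -0.032
[380.8747836  168.12973196]
[375.84457755 258.82629591]
[292.75884111 172.13094756]
```

View pics/w1b.png

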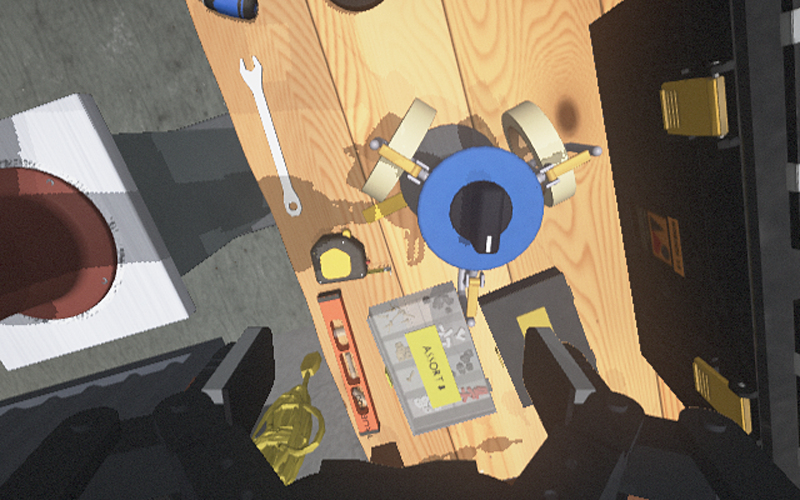

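Wrist view: disc centre (481,207), empty hook tip (470,322), the other tips (375,145) and (596,151), pointer end (366,213), all in the 800-px picture. The knob points at the empty hook.

Run:
```python
from h import *
np.set_printoptions(precision=4,suppress=True)
im=load('w1');f=lambda z,u,v:pix(im,z,u*.8,v*.8)
d=f(.22,481,207);T=[f(.218,*a) for a in((470,322),(375,145),(596,151))];p=f(.002,366,213)
c=np.mean(T,0);print('disc',d,'mean tips',c)
an=lambda a,b:np.degrees(np.arctan2(*(a-b)[1::-1]))
print([an(t,c) for t in T],[np.hypot(*(t-c)[:2]) for t in T],'ptr',p,an(p,c),np.hypot(*(p-c)[:2]))
for f_,z,u,v in(('top0',.218,420.4,163),('top0',.218,369.4,132.4),('top0',.002,390.2,222)):
    q=pix(load(f_),z,u,v);print(q,an(q,c),np.hypot(*(q-c)[:2]))
# pointer centreline, yellow segmentation
for f_,box in(('w1',(270,150,335,185)),('top0',(375,200,400,230))):
    m=load(f_);x0,y0,x1,y1=box;h=cv2.cvtColor(m['color'],cv2.COLOR_BGR2HSV)[y0:y1,x0:x1]
    k=(h[...,0]>20)&(h[...,0]<32)&(h[...,1]>170)
    ys,xs=np.nonzero(k);P=np.array([pix(m,.003,a+x0,b+y0) for a,b in zip(xs,ys)])[:,:2]
    print(f_,len(P),P.mean(0),an(np.r_[P.mean(0),0],c),np.hypot(*(P-c[:2]).T).max())
    w=cv2.PCACompute2(P,None)[1][0];print(np.degrees(np.arctan2(w[1],w[0])))
```

```text
disc [ 0.5625 -0.0708  0.22  ] mean tips [ 0.5612 -0.0742  0.218 ]
[np.float64(-108.96117527009368), np.float64(131.22627988350678), np.float64(11.335643164397014)] [np.float64(0.09920643629386754), np.float64(0.09879968709482786), np.float64(0.09928406647148841)] ptr [ 0.4429 -0.0882  0.002 ] -173.21484441655022 0.11910400954524951
[ 0.5293 -0.169   0.218 ] -108.59585447936603 0.1000853985554816
[ 0.6582 -0.0534  0.218 ] 12.063688731514434 0.09916403584114342
[ 0.4424 -0.0911  0.002 ] -171.88285311063098 0.12005144514023362Traceback (most recent call last):
  File "<stdin>", line 14, in <module>
IndexError: too many indices for array: array is 1-dimensional, but 2 were indexed
```

play_rows([
  [1,[0,0,0],[0,0,0.2]],
  [1,[0,0,0],[0,0,0]],
])

```text
t: 3.7
tool_pos: [0.4965, -0.0598, 0.416]
tool_rot: [-2.551, -1.833, 0.0]
contact_force: [0.3, -0.1, 1.1]
opening: 0.0856
grip_force: 0.0
```

Run:
```python
from h import *
go([.5612,-.0742,.226],71.1)
```

```text
pos [ 0.4965 -0.0598  0.416 ] yaw 71.4 tilt [-0.02  0.01] t 3.7 shift [0.139 1.321 3.799] turn 0.037
```

play_rows([
  [1,[0.07,0.66,0],[0,0,0]],
  [1,[0.07,0.66,0],[0,0,0]],
  [1,[0,0,0.8],[0,0,0]],
  [1,[0,0,0.8],[0,0,0]],
  [1,[0,0,0.8],[0,0,0]],
  [1,[0,0,0.7],[0,0,0]],
  [1,[0,0,0.6],[0,0,0]],
  [1,[0,0,0],[0,0,0]],
], force=30)

```text
t: 4.7
tool_pos: [0.5594, -0.0739, 0.228]
tool_rot: [-2.548, -1.83, 0.006]
contact_force: [-0.4, 0.6, -0.1]
opening: 0.0855
grip_force: 0.0
```

play_rows([
  [0,[0,0,0],[0,0,0]],
  [0,[0,0,0],[0,0,0]],
  [0,[0,0,0],[0,0,0]],
  [0,[0,0,0],[0,0,0]],
  [0,[0,0,0],[0,0,0]],
  [0,[0,0,0],[0,0,0]],
])

```text
t: 5.45
tool_pos: [0.5613, -0.0745, 0.2324]
tool_rot: [2.552, 1.831, 0.001]
contact_force: [-1.7, 1.7, 6.2]
opening: 0.017
grip_force: 32.6
```

Run:
```python
from h import *
im=snap('wrist','w2')
go([.5612,-.0742,.226],7.5);print(proj(im,[.4429,-.0882,.002]))
cv2.imwrite('pics/w2b.png',cv2.resize(im['color'],(800,500),interpolation=cv2.INTER_CUBIC))
```

```text
pos [ 0.5613 -0.0744  0.2323] yaw 71.34 tilt [ 0.05 -0.01] t 5.5 shift [ 0.004 -0.003  0.127] turn 7.98
[224.59176506 210.47115081]
```

View pics/w2b.png

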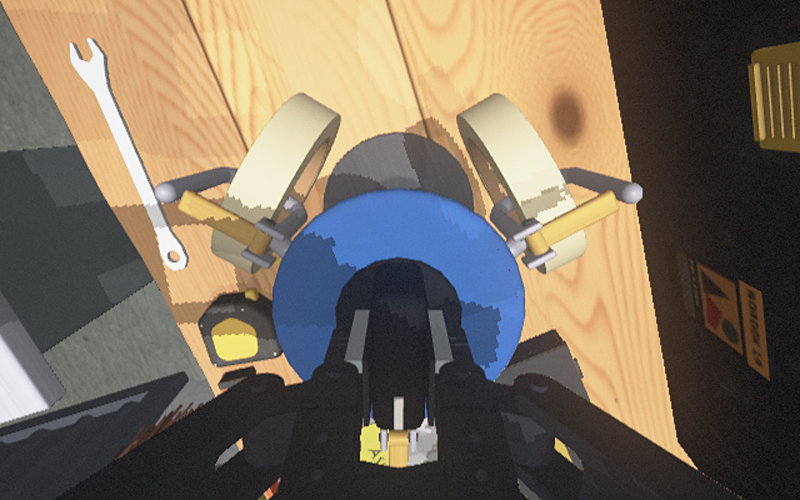

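Wrist view: the fingers hold the knob at (398,330), and the bar lies square between the pads. I'll ease up 4 mm and turn.

play_rows([
  [0,[0,0,-0.08],[0,0,0]],
  [0,[0,0,0],[0,0,0.9]],
  [0,[0,0,0],[0,0,0.9]],
  [0,[0,0,0],[0,0,0.9]],
  [0,[0,0,0],[0,0,0.9]],
  [0,[0,0,0],[0,0,0.9]],
  [0,[0,0,0],[0,0,0.9]],
  [0,[0,0,0],[0,0,0.9]],
])

```text
t: 6.5
tool_pos: [0.5618, -0.0749, 0.2324]
tool_rot: [3.089, 0.565, 0.001]
contact_force: [8.8, -2.6, -9.8]
opening: 0.0171
grip_force: 31.0
```

play_rows([
  [0,[0,0,0],[0,0,0.9]],
  [0,[0,0,0],[0,0,0.75]],
  [0,[0,0,0],[0,0,0]],
  [0,[0,0,0],[0,0,0]],
])

```text
t: 7.0
tool_pos: [0.5618, -0.0751, 0.2324]
tool_rot: [3.133, 0.211, 0.002]
contact_force: [8.2, -3.4, -9.6]
opening: 0.0175
grip_force: 31.0
```

Run:
```python
from h import *
go([.5612,-.0742,.226],7.5)
```

```text
pos [ 0.5618 -0.0751  0.2324] yaw 7.7 tilt [ 0.07 -0.05] t 7.0 shift [-0.01  -0.019  0.129] turn 0.025
```

play_rows([
  [1,[0,0,0],[0,0,0]],
  [1,[0,0,0],[0,0,0]],
  [1,[0,0,0],[0,0,0]],
  [1,[0,0,0],[0,0,0]],
  [1,[0,0,-1],[0,0,0]],
  [1,[0,0,-1],[0,0,0]],
  [1,[-0.8,0,-1],[0,0,0]],
  [1,[-1,0,-0.6],[0,0,0]],
])

```text
t: 8.0
tool_pos: [0.4724, -0.0865, 0.4173]
tool_rot: [3.133, 0.213, 0.005]
contact_force: [0.0, -0.5, 0.6]
opening: 0.0853
grip_force: 0.0
```

play_rows([
  [1,[-1,0,0],[0,0,0]],
  [1,[0,0,0],[0,0,0]],
])

```text
t: 8.25
tool_pos: [0.4216, -0.0933, 0.416]
tool_rot: [3.132, 0.209, 0.006]
contact_force: [0.3, -0.0, -0.5]
opening: 0.0852
grip_force: 0.0
```

Run:
```python
from h import *
im=snap('wrist','w3'); go([.45,-.09,.42])
for p in([.5612,-.0742,.22],[.462,-.087,.22],[.4429,-.0882,.002]):print(proj(im,p))
cv2.imwrite('pics/w3b.png',cv2.resize(im['color'],(800,500),interpolation=cv2.INTER_CUBIC))
```

```text
pos [ 0.4226 -0.0932  0.4151] yaw 7.68 tilt [ 0.17 -0.06] t 8.3 shift [ 0.551  0.01  -0.096] turn None
[318.47556953  19.286091  ]
[317.88074138 133.11876272]
[316.82323517 131.20967208]
```

View pics/w3b.png

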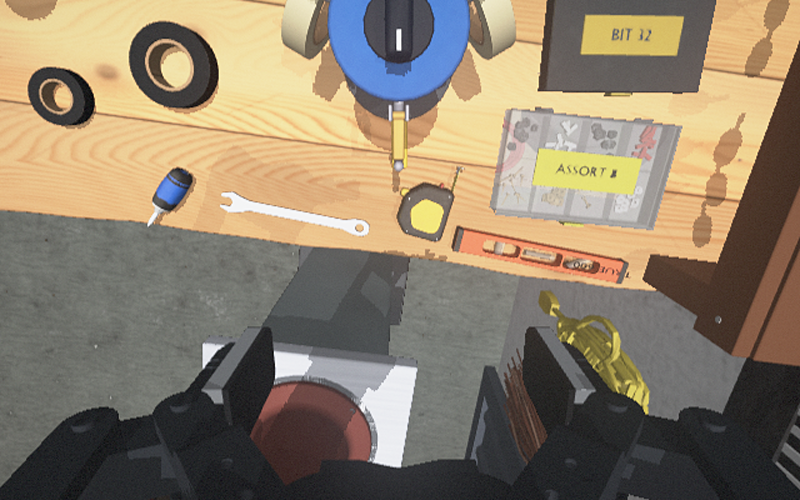

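Wrist view: the empty hook's tip is at (398,165), almost on the predicted line over the pointer, which is hidden beneath it. The small roll is at (62,96). I'll check with the top and side cameras.

Run:
```python
from h import *
a=snap('top','top1');b=snap('side','side1')
np.set_printoptions(precision=4,suppress=True)
q=pix(load('w3'),.0095,62*.8,96*.8);print('roll',q)
A=cv2.resize(a['color'][135:235,350:425],None,fx=5,fy=5,interpolation=cv2.INTER_CUBIC)
u,v=proj(b,[.48,-.08,.1]).astype(int)
print(u,v)
B=cv2.resize(b['color'][110:210,u-60:u+25],None,fx=5,fy=5,interpolation=cv2.INTER_CUBIC)
print(u-60)
cv2.imwrite('pics/c.png',np.hstack([A[:500],B[:500]]))
```

```text
roll [0.4699 0.3218 0.0095]
355 166
295
```

View pics/c.png

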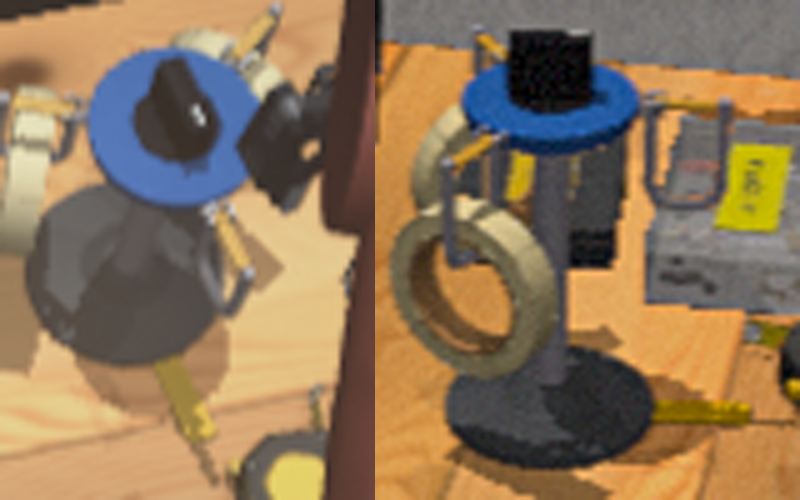

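Crops: pointer in the top view runs from (169,362) to (203,436), in the side view from (275,410) to (375,413). Hook tip: top (250,272), side (351,103).

Run:
```python
from h import *
np.set_printoptions(precision=4,suppress=True)
c=np.array([.5612,-.0742,0]);an=lambda a,b:np.degrees(np.arctan2(*(a-b)[1::-1]))
a=load('top1');b=load('side1')
A=lambda u,v,z:pix(a,z,350+u/5,135+v/5);B=lambda u,v,z:pix(b,z,295+u/5,110+v/5)
for n,F,e,f,t in(('top',A,(169,362),(203,436),(248,270)),('side',B,(275,411),(375,413),(351,103))):
    E,G,T=F(*e,.003),F(*f,.003),F(*t,.218)
    print(n,'ptr',E,G,'dir',an(G,E),'from c',an(E,c),an(G,c),np.hypot(*(G-c)[:2]),'tip',T,an(T,c),np.hypot(*(T-c)[:2]))
T=pix(load('w3'),.218,398*.8,165*.8);print('wrist tip',T,an(T,c),np.hypot(*(T-c)[:2]))
# foot outline, side view: left 446 right 652 ; top view left edge etc
L=B(446-375,410,.006);Rr=B(652-375,410,.006);print('foot mid',(L+Rr)/2,np.linalg.norm(L-Rr))
for k in(a,b):print(proj(k,[.5612,-.0742,.22]))
```

```text
top ptr [ 0.4946 -0.085   0.003 ] [ 0.4411 -0.0919  0.003 ] dir -172.69656765128533 from c -170.7524374607233 -171.61632037062012 0.12136087522148424 tip [ 0.464  -0.0866  0.218 ] -172.73412644323327 0.0979558465813503
side ptr [ 0.4957 -0.0824  0.003 ] [ 0.4348 -0.0931  0.003 ] dir -170.04582036453994 from c -172.87943791335726 -171.5080095771406 0.12783380870616826 tip [ 0.4582 -0.0836  0.218 ] -174.805480461818 0.10344659217966311
wrist tip [ 0.4629 -0.0874  0.218 ] -172.3540322308583 0.09914115934648295
foot mid [ 0.5564 -0.066   0.006 ] 0.12757492437406553
[385.605  159.3301]
[329.0334 128.0942]
```

Hook and pointer agree within about 1°. Now to the roll.

Run:
```python
from h import *
go([.469,.3225,.20],7.7)
```

```text
pos [ 0.4236 -0.0931  0.414 ] yaw 7.74 tilt [0.01 0.01] t 8.4 shift [ 2.019 -8.113  4.28 ] turn 0.005
```

play_rows([
  [1,[0.25,-1,0],[0,0,0]],
  [1,[0.25,-1,0],[0,0,0]],
  [1,[0.25,-1,0],[0,0,0]],
  [1,[0.25,-1,0],[0,0,0]],
  [1,[0.25,-1,0],[0,0,0]],
  [1,[0.25,-1,0.5],[0,0,0]],
  [1,[0.25,-1,0.8],[0,0,0]],
  [1,[0.25,-1,0.8],[0,0,0]],
])

```text
t: 9.4
tool_pos: [0.4684, 0.3151, 0.3103]
tool_rot: [3.134, 0.214, -0.001]
contact_force: [0.2, -0.3, 0.1]
opening: 0.0852
grip_force: 0.0
```

play_rows([
  [1,[0,-0.1,0.8],[0,0,0]],
  [1,[0,0,0.8],[0,0,0]],
  [1,[0,0,0.6],[0,0,0]],
  [1,[0,0,0],[0,0,0]],
  [1,[0,0,0],[0,0,0]],
])

```text
t: 10.02
tool_pos: [0.4681, 0.318, 0.2033]
tool_rot: [-3.134, -0.213, -0.001]
contact_force: [-0.3, 0.5, 1.8]
opening: 0.0856
grip_force: 0.0
```

Run:
```python
from h import *
np.set_printoptions(precision=4,suppress=True)
im=snap('wrist','w4');go([.469,.3225,.20],7.7)
c=im['color'];u,v=proj(im,[.469,.3225,.019]);print(u,v,c.shape)
u,v=int(u),int(v);x0,y0=u-75,max(v-75,0)
g=cv2.GaussianBlur(c,(3,3),0)[y0:v+75,x0:u+75]
k=(g.max(2)<90).astype(np.uint8);n,l,s,ce=cv2.connectedComponentsWithStats(k)
for i in range(1,n):
    if s[i][4]>500:
        m=(l==i).astype(np.uint8);cs,hh=cv2.findContours(m,cv2.RETR_CCOMP,cv2.CHAIN_APPROX_NONE)
        for q,hq in zip(cs,hh[0]):
            if len(q)>40:
                e=cv2.fitEllipse(q);cc=(e[0][0]+x0,e[0][1]+y0);print(s[i],e[1],cc,'z19',pix(im,.019,*cc),'z9',pix(im,.0095,*cc),'hole' if hq[3]>=0 else 'outer')
```

```text
pos [0.4684 0.3181 0.2042] yaw 7.75 tilt [0.13 0.06] t 10.075 shift [ 0.023 -0.086  0.084] turn 0.007
314.8399717615826 174.6694852841336 (400, 640, 3)
[ 44  60  63  46 833] (50.24940490722656, 58.29465866088867) (313.3255081176758, 176.8160171508789) z19 [0.4667 0.3237 0.019 ] z9 [0.4645 0.3235 0.0095] outer
```

Run:
```python
from h import *
np.set_printoptions(precision=4,suppress=True)
im=load('w4');c=im['color'];u,v=314,175;x0,y0=u-60,v-60
g=cv2.GaussianBlur(c,(3,3),0)[y0:v+60,x0:u+60]
print(g[60,::6].max(1),g[::6,60].max(1))
for th in(100,115,130,145):
    k=(g.max(2)<th).astype(np.uint8);n,l,s,ce=cv2.connectedComponentsWithStats(k)
    i=1+s[1:,4].argmax();m=(l==i).astype(np.uint8);cs,hh=cv2.findContours(m,cv2.RETR_CCOMP,cv2.CHAIN_APPROX_NONE)
    for q,hq in zip(cs,hh[0]):
        if len(q)>40:
            e=cv2.fitEllipse(q);cc=(e[0][0]+x0,e[0][1]+y0);print(th,s[i],e[1],cc,pix(im,.0095 if hq[3]<0 else .019,*cc),'hole' if hq[3]>=0 else 'outer')
```

```text
[166 196 222 234 237  85  86 198 238 239 240 238 237 189  93  91 242 240
 240 240] [240 240 240 240 105  95  94 208 240 239 240 226 133 173  84 110 203 167
 166 167]
100 [  28   25   65   65 1952] (64.18851470947266, 64.59439849853516) (314.27496337890625, 172.1644172668457) [0.4693 0.3232 0.0095] outer
100 [  28   25   65   65 1952] (42.89542007446289, 43.26494216918945) (314.419376373291, 173.51390838623047) [0.4701 0.3231 0.019 ] hole
115 [  28   24   66   67 2075] (64.64820861816406, 65.52799987792969) (314.31470489501953, 172.18120956420898) [0.4693 0.3232 0.0095] outer
115 [  28   24   66   67 2075] (41.87826919555664, 42.685890197753906) (314.3784828186035, 173.65642166137695) [0.4699 0.3231 0.019 ] hole
130 [  27   24   67   67 2180] (65.23944091796875, 65.94796752929688) (314.37267684936523, 172.17266464233398) [0.4693 0.3231 0.0095] outer
130 [  27   24   67   67 2180] (41.225425720214844, 41.67889404296875) (314.39817810058594, 173.56187057495117) [0.47   0.3231 0.019 ] hole
145 [  27   24   67   67 2250] (65.81988525390625, 66.29388427734375) (314.29101943969727, 172.1816062927246) [0.4693 0.3232 0.0095] outer
145 [  27   24   67   67 2250] (40.78478240966797, 41.45804977416992) (314.36318588256836, 173.62910079956055) [0.47   0.3231 0.019 ] hole
```

play_rows([
  [1,[0.035,-0.1,0.6],[0,0,0]],
  [1,[0,0,0.8],[0,0,0]],
  [1,[0,0,0.8],[0,0,0]],
  [1,[0,0,0.8],[0,0,0]],
  [1,[0,0,0.6],[0,0,0]],
  [1,[0,0,0.4],[0,0,0]],
  [1,[0,0,0],[0,0,0]],
], force=40)

```text
t: 10.95
tool_pos: [0.4683, 0.3225, 0.002]
tool_rot: [3.134, 0.212, -0.002]
contact_force: [-0.1, 0.1, -0.3]
opening: 0.0852
grip_force: 0.0
```

play_rows([
  [0,[0,0,0],[0,0,0]],
  [0,[0,0,0],[0,0,0]],
  [0,[0,0,0],[0,0,0]],
  [0,[0,0,0],[0,0,0]],
])

```text
t: 11.45
tool_pos: [0.4702, 0.3235, 0.005]
tool_rot: [-3.133, -0.212, -0.006]
contact_force: [-0.7, -0.5, 6.4]
opening: 0.0637
grip_force: 44.4
```

Run:
```python
from h import *
go([.4695,.3231,.004],7.7)
```

```text
pos [0.4702 0.3235 0.005 ] yaw 7.74 tilt [0.22 0.11] t 11.45 shift [-0.016  0.006  0.02 ] turn 0.005
```

play_rows([
  [0,[0,0,-0.5],[0,0,0]],
  [0,[0,0,-1],[0,0,0]],
  [0,[0,0,-1],[0,0,0]],
  [0,[0,0,-1],[0,0,0]],
  [0,[0,0,-1],[0,0,0]],
  [0,[0,0,-1],[0,0,0]],
  [0,[0,0,-0.7],[0,0,0]],
  [0,[0,0,0],[0,0,0]],
])

```text
t: 12.45
tool_pos: [0.4698, 0.3232, 0.3173]
tool_rot: [-3.131, -0.212, -0.012]
contact_force: [-0.1, -0.1, -1.0]
opening: 0.0634
grip_force: 44.5
```

Run:
```python
from h import *
o=ctrl.get_obs();print(o['opening'],o['grip_force'],o['contact_force'])
go([.4565,-.0882,.30],7.6)
```

```text
0.06338505166828157 44.52851892274339 [-0.0918899  -0.13997266 -1.01044689]
pos [0.4698 0.3232 0.3173] yaw 7.74 tilt [0.43 0.22] t 12.45 shift [-1.375  8.119  0.312] turn 0.018
```

play_rows([
  [0,[-0.17,1,0],[0,0,0]],
  [0,[-0.17,1,0],[0,0,0]],
  [0,[-0.17,1,0],[0,0,0]],
  [0,[-0.17,1,0],[0,0,0]],
  [0,[-0.17,1,0],[0,0,0]],
  [0,[-0.17,1,0],[0,0,0]],
  [0,[-0.17,1,0],[0,0,0]],
  [0,[-0.17,1,0],[0,0,0]],
])

```text
t: 13.45
tool_pos: [0.4539, -0.0843, 0.3103]
tool_rot: [-3.133, -0.212, 0.003]
contact_force: [0.2, 0.4, -0.5]
opening: 0.0636
grip_force: 44.6
```

play_rows([
  [0,[0,0.1,0.3],[0,0,0]],
  [0,[0,0,0],[0,0,0]],
  [0,[0,0,0],[0,0,0]],
])

```text
t: 13.82
tool_pos: [0.4554, -0.0868, 0.2967]
tool_rot: [-3.133, -0.214, 0.002]
contact_force: [1.2, 0.2, -0.4]
opening: 0.0637
grip_force: 44.6
```

Run:
```python
from h import *
o=ctrl.get_obs();print(o['opening'],o['grip_force'],o['contact_force'])
go([.4565,-.0882,.245],7.6)
im=snap('wrist','w5')
for p in([.4612,-.0876,.220],[.4565,-.0882,.30]):print(proj(im,p))
cv2.imwrite('pics/w5b.png',cv2.resize(im['color'][100:380,180:480],None,fx=2,fy=2,interpolation=cv2.INTER_CUBIC))
```

```text
0.06366579642687854 44.59186454587325 [ 1.22826987  0.23359302 -0.37749099]
pos [ 0.4554 -0.0868  0.2967] yaw 7.83 tilt [-0.07  0.04] t 13.825 shift [0.018 0.032 1.034] turn 0.029
[322.12669927 204.02068394]
[323.76068449 267.84661202]
```

View pics/w5b.png

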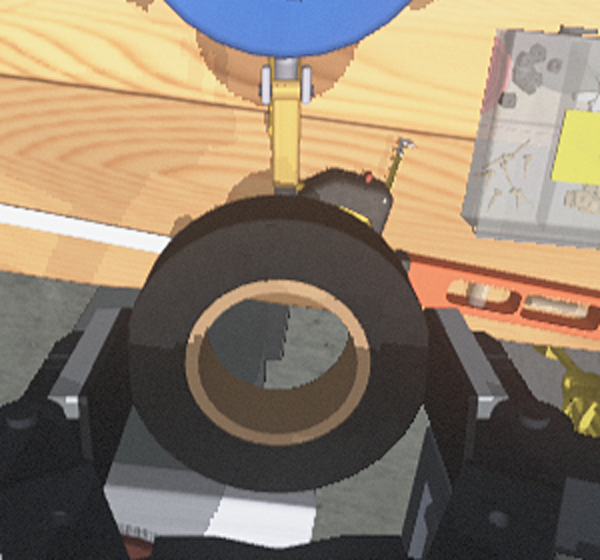

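Wrist view: the roll is held flat, hole rim centred at (278,361) in the crop, and the hook's gate is straight ahead at x≈286. The tip is just hidden behind the roll's edge at (286,190).

Run:
```python
from h import *
np.set_printoptions(precision=4,suppress=True)
im=load('w5');c=np.array([.5612,-.0742])
for z in(.3067,.3107):
    p=pix(im,z,180+278/2,100+361/2);print(p)
for v in(70,180): p=pix(im,.215,180+286/2,100+v/2);print('gate',p,np.degrees(np.arctan2(*(p[:2]-c)[::-1])))
# diameter check of outer rim: 131..428 px wide
print(np.linalg.norm(pix(im,.3107,180+131/2,272)-pix(im,.3107,180+428/2,272)))
go([.4565,-.0882,.245],7.6)
```

```text
[ 0.4537 -0.0864  0.3067]
[ 0.456  -0.0861  0.3107]
gate [ 0.5062 -0.0819  0.215 ] -172.07899274842865
gate [ 0.4696 -0.0871  0.215 ] -172.0075705997155
0.0624569729831698
pos [ 0.4557 -0.0868  0.2973] yaw 7.85 tilt [-0.02  0.02] t 13.875 shift [0.013 0.031 1.045] turn 0.031
```

play_rows([
  [0,[0.01,0.04,0.4],[0,0,0]],
  [0,[0,0,0.4],[0,0,0]],
  [0,[0,0,0.2],[0,0,0]],
  [0,[0,0,0.2],[0,0,0]],
  [0,[0,0,0.2],[0,0,0]],
  [0,[0,0,0.1],[0,0,0]],
  [0,[0,0,0.1],[0,0,0]],
])

```text
t: 14.75
tool_pos: [0.4564, -0.09, 0.2177]
tool_rot: [3.134, 0.212, -0.0]
contact_force: [-1.5, -0.3, 2.0]
opening: 0.0637
grip_force: 44.8
```

play_rows([
  [0,[0,0,0.2],[0,0,0]],
  [0,[0,0,0.2],[0,0,0]],
  [0,[0,0,0.2],[0,0,0]],
  [0,[0,0,0.2],[0,0,0]],
  [0,[0,0,0],[0,0,0]],
])

```text
t: 15.38
tool_pos: [0.4552, -0.0895, 0.1754]
tool_rot: [-3.133, -0.212, 0.006]
contact_force: [-3.3, -0.4, -2.0]
opening: 0.0633
grip_force: 44.4
```

play_rows([
  [0,[0,0,0.1],[0,0,0]],
  [0,[0,0,0.07],[0,0,0]],
  [0,[0,0,0.05],[0,0,0]],
  [0,[0,0,0],[0,0,0]],
])

```text
t: 15.88
tool_pos: [0.4565, -0.0898, 0.1664]
tool_rot: [3.134, 0.212, 0.0]
contact_force: [0.4, 0.6, -0.7]
opening: 0.0635
grip_force: 44.5
```

Run:
```python
from h import *
go([.4562,-.0889,.162],7.6)
b=snap('side','side2');a=snap('wrist','w6')
B=cv2.resize(b['color'][110:200,300:400],None,fx=4,fy=4,interpolation=cv2.INTER_CUBIC)
A=cv2.resize(a['color'][120:300,230:430],None,fx=2,fy=2,interpolation=cv2.INTER_CUBIC)
cv2.imwrite('pics/d.png',np.hstack([B,A]))
```

```text
pos [ 0.4565 -0.0898  0.1664] yaw 7.74 tilt [0.02 0.  ] t 15.875 shift [-0.004 -0.019  0.088] turn 0.017
```

View pics/d.png

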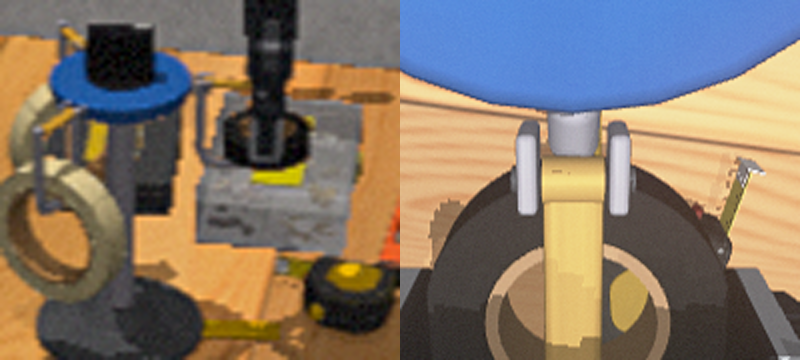

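The gate is level and shut over the roll's wall (crop x≈570), with no load at the wrist. Lower a touch, release and withdraw.

play_rows([
  [0,[0,0,0.08],[0,0,0]],
  [0,[0,0,0],[0,0,0]],
  [0.9,[0,0,0],[0,0,0]],
  [1,[0,0,0],[0,0,0]],
  [1,[0,0,0],[0,0,0]],
  [1,[0,0,0],[0,0,0]],
  [1,[0,0,0],[0,0,0]],
])

```text
t: 16.85
tool_pos: [0.4564, -0.0898, 0.1625]
tool_rot: [3.134, 0.212, 0.0]
contact_force: [-0.0, 0.3, -0.2]
opening: 0.0852
grip_force: 0.0
```

play_rows([
  [1,[0,0,-0.1],[0,0,0]],
  [1,[0,0,-0.2],[0,0,0]],
  [1,[0,0,-0.3],[0,0,0]],
  [1,[0,0,-0.5],[0,0,0]],
  [1,[0,0,-0.7],[0,0,0]],
  [1,[0,0,-1],[0,0,0]],
  [1,[0,0,-1],[0,0,0]],
  [1,[0,0,-1],[0,0,0]],
])

```text
t: 17.85
tool_pos: [0.4561, -0.0897, 0.4055]
tool_rot: [3.134, 0.212, 0.003]
contact_force: [0.1, -0.5, -0.2]
opening: 0.0854
grip_force: 0.0
```

play_rows([
  [1,[0,0,0],[0,0,0]],
  [1,[0,0,0],[0,0,0]],
  [1,[0,0,0],[0,0,0]],
  [1,[0,0,0],[0,0,0]],
  [1,[0,0,0],[0,0,0]],
  [1,[0,0,0],[0,0,0]],
  [1,[0,0,0],[0,0,0]],
  [1,[0,0,0],[0,0,0]],
])

```text
t: 18.85
tool_pos: [0.4564, -0.0898, 0.4025]
tool_rot: [3.134, 0.212, -0.0]
contact_force: [0.1, -0.1, 0.5]
opening: 0.0854
grip_force: 0.0
```

Run:
```python
from h import *
np.set_printoptions(precision=4,suppress=True)
b=snap('side','side3');b0=load('side1')
d=cv2.absdiff(b['color'],b0['color']).max(2);d[:, 440:]=0
k=((d>60)&(b['color'].max(2)<80)).astype(np.uint8);k[:100]=0
n,l,s,ce=cv2.connectedComponentsWithStats(k)
for i in range(1,n):
    if s[i][4]>15:print(s[i],ce[i])
print('expected belly',proj(b,[.4829,-.0851,.15]),'tip',proj(b,[.4622,-.088,.22]),'roll hanging',proj(b,[.456,-.089,.14]))
c=b['color'][120:165,345:385];print('\n'.join(''.join('#' if p.max()<80 else 'y' if int(p[2])-int(p[0])>70 else '.' for p in r) for r in c))
w=snap('wrist','w7')
h=cv2.cvtColor(w['color'],cv2.COLOR_BGR2HSV);print('gate/hook px',proj(w,[.5,-.0825,.215]),proj(w,[.4622,-.088,.22]),proj(w,[.456,-.089,.15]))
u,v=proj(w,[.4622,-.088,.22]).astype(int)
c=w['color'][v-60:v+50:2,u-45:u+45];print('\n'.join(''.join('#' if p.max()<80 else 'y' if int(p[2])-int(p[0])>95 else '.' for p in r) for r in c))
```

```text
[353 144   8  22 135] [356.3407 154.5185]
expected belly [355.8556 150.5319] tip [364.0535 129.1493] roll hanging [364.9998 153.8082]
........................................
........................................
........................................
yyyyyyyyyy..............................
yyyyyyyyyyyyyyyyyyyyy...................
.yyyyyyyyyyyyyyyyyyyyyyyyyyyyyyy........
..yyyyyyyyyyyyyyyyyyyyyyyyyyyyyyyyyyyyyy
...yyyyyyyyyyyyyyyyyyyyyyyyyyyyyyyyyyyyy
...y....yyyyyyyyyyyyyyyyyyyyyyyyyyyyyyyy
......yyyyyyyyyyyyy..yyyyyyyyyyyyyyyyyyy
........yyyyyyyyyyy..yyyyyyyyyyyyyyyyyyy
......##.yyyyyyyyy....yyyyyyyyyyyyyyyyyy
..##.##.yyyyy.yyyy..#.yyyyyyyyyyyyyyyyyy
....##.yyyy....yyy..#.yyyyyyyyyyyyyyyyyy
#.yy.#.yyyy........#........yyyyyyy.yyyy
#.yy..yyyyy........#....................
.yyy##yyyyy........#....................
yyyy#.yyyy.........#....................
yyyy#.yyyy.........#....................
yyyy#.yyy..........#.yyyyyyyyyyyy.......
yyyy#.yyy..........#.yyyyyyyyyyyyy......
yyyy#.yyy..........#.yyyyyyyyyyyy.......
yyyy#.yyy............yyyyy.yyyyyy.......
yyyy..yyy............yy
[... 5256 characters left out ...]
.....................#........yyyyyyyyyyyyyyyyyyyyy.........y..
.................................................#.............yyyyyyyyyyyyyy.........yyyy
.....................................................................yyyyy......#......y.y
......................................................................................y..y
......................................................................................yyy.
.......................................................................#.....#........yyy.
......................................................................................yy.#
......................................................................................yy.#
```

The roll hangs on the belly with its hole round the bar. The gate runs unbroken from shank to tip, and the gripper is clear. Handing in.

```bash
python3 -c "
from station import ctrl
print(ctrl.finish_job())"
```

```text
the job is handed in; nothing more can be done
None
```

The job is handed in at about 19 s: the carousel's empty hook stands over the yellow pointer to within about 1°, and the 66 mm black roll hangs on it with the gate shut, the gripper clear and no loose tool touched (hang and shut gate checked only by pixel analysis after release).

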